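# Load a sample tube on the hold-to-run homogeniser

### The arm

A 6-joint arm with a two-finger parallel gripper is mounted at the origin on the work surface. World frame = base frame: x ahead of the robot, y to its left, z up, the work surface at z = 0. Lengths are in m, angles in rad, forces in N, time in s.
With the tool pointing down it reaches from about 0.325 to 0.85 m from the base axis. Payload 4.4 kg.
Tool frame: the origin (TCP) lies at the very end of the fingers, on their centre line; the grasp point (between the pads) lies 19 mm behind it; z points along the fingers, y is the direction in which the jaws open and shut (so a half turn about z gives the same grasp; the last joint's range is limited). The gripper opens to 94 mm and grips with 3 to 60 N. Pads are 16 mm wide; open, the fingers measure 119 mm over their backs; the gripper's body (75 mm by 177 mm) begins 78 mm behind the grasp point.
Start: joints at [1.179, 0.207, 1.542, -0, 1.393, -0.15], TCP at [0.137, 0.558, 0.169] pointing down, gripper open.
Joint ranges: [-2.73, 2.73], [-0.86, 2.22], [0.23, 2.46], [-1.11, 4.25], [0.08, 2.63], [-2.82, 2.82]. Speed limits (rad/s): [2.79, 2.79, 3.14, 3.14, 3.14, 3.14].

### API

Orientations are given as [roll, pitch, yaw] about the fixed x, y, z axes, in that order (R = Rz(yaw) Ry(pitch) Rx(roll)).
In Python, from bench import * gives the robot as it stands.
- The arm moves only by the tool drive_tool, never from a script. Its argument "targets" is a list of rows, each an object of numbers: "rx", "ry", "rz": the turn, a rotation vector about the tool's x, y, z in rad; "x", "y", "z": the shift along the tool's x, y, z in mm; "jaw": the opening, from 0 (shut) to 1 (fully open). In form: [{"rx": .., "ry": .., "rz": .., "x": .., "y": .., "z": .., "jaw": ..}, ...]. A call has 1 to 20 rows; each row is the pose to reach, as a shift and turn from the pose measured when the call began, along the tool's axes at that moment; what a row does not reach only later rows make up. A row lasts 1/10 s, in which the tool goes at most 50 mm and 8.59 degrees, less where a joint would pass 70% of its speed; a pose out of reach is approached as far as the arm can. A call with a gripper value outside its range is refused whole. The fingers move at their own pace and stop on an object; the grip force is fixed at half the most. Time passes only in rows, so rows that repeat a pose let the fingers close. It gives the time, the measured TCP pose, the force and the opening at its end, in the units of the state.
- get_state(): the state, without advancing time (a new reading comes with each control period).
- camera(name): name is "scene" or "top" or "wrist"; returns the picture (400x640x3 uint8, blue, green, red); there is no depth.
- camera_model(name): a dict with "fx", "fy", "cx", "cy" (pixels), "T" (4x4, takes a point from camera to world coordinates). Camera axes: x right, y down, z forward; pixel columns grow to the right and rows downward; lengths in m; the calibration is good to about 2 mm. A picture is of the moment at which its call begins: read the wrist's pose just before it. camera_model takes no time and is no camera call; for the wrist camera it gives the pose at the moment of the call.
- job_done(): hands the job in, once; it reports no verdict.
The state is a dict: "t": time; "joints": joint angles; "joint_velocities": joint speeds; "joint_efforts": joint torques, N m; "eef_pos": TCP position; "ee_rot": TCP orientation; "ft_force": force on the tool from outside, world axes, zero at the start; "wrist_torque": the same for the moment, N m; "gripper_width": opening from 0.0 (shut) to 1.0 (fully open).
Only numpy, scipy, OpenCV 4.12 (cv2) and the standard library are available. Lean on these libraries where they do the work, as an engineer would, in place of code of your own. Each camera call takes 0.05 s, during which the arm holds its last target. There are 200 camera calls.

### The job

Uncover the tube homogeniser: lift the black dust cover off its socket by the knob and set it, upright and plugged in, into the round parking recess on the same machine. Then take from the rack the tube whose cap has two side lugs, put it cap down into the socket with the lugs through the two slots, push it down against the spring and, keeping it down, twist it clockwise (seen from above) about a quarter turn until it stops. The machine runs only while the tube is held over against its return spring, so finish still gripping the tube and holding it turned fully to the stop; leave the other tubes and everything else on the bench where they are.

Things in the scene. Friction and masses are not known exactly. Their poses are not given: they have to be found in the camera images.
- drive: The homogeniser, a fixed cream bench unit 170 mm (its x) by 240 mm (its y) with a flat grey deck 70 mm above the bench. Origin: centre of its footprint on the bench; its -x side is the front with the black control panel, z up. On the deck stand an aluminium socket collar and, beside it, a plain round recess.
- socket (a point): Centre of the bayonet socket at deck height, 70 mm above the bench, axes as the machine's. Around it the collar, 70 mm outside, stands 29 mm above this point. Lugs pass under its ledge once the tube's origin is below 7 mm above this point: press it to about 4 mm, then turn. A turned tube rests against the ledge from below, its origin about 7 mm above this point.
- collar_top (a point): Centre of the collar's mouth, 29 mm above point socket, axes as the machine's. The mouth is 44 mm wide, with two open slots 15 mm wide for the lugs reaching out to 58 mm across, exactly to the machine's front and back (its -x and +x). The ledge is the top 5 mm of the collar; under it is free room 58 mm wide.
- spring_plate (a joint): Sprung plate 30 mm wide inside the socket, travel in m, 0 at rest, grows as it is pressed down to 0.011. At rest its top is 13 mm above point socket, where the cap's underside meets it. It pushes up with 3 N at first, 7 N when the lugs just clear the ledge (0.006), 11 N at the bottom.
- park (a point): Centre of the mouth of the parking recess, at deck height (70 mm above the bench), 110 mm from the socket towards the machine's -y side. The recess is 42 mm wide and 12 mm deep.
- run_ring (a joint): Drive ring inside the socket, rad, 0 at rest, 1.40 at its stop, growing clockwise (seen from above). The lugs push it round: it starts after the tube has turned about 0.08 rad from centred in the slots, so the tube turns about 1.48 rad in all. A return spring (0.02 N m at 0, 0.12 N m at the stop) drives it back; no catch: let go and it turns most of the way back.
- cover: Loose black dust cover, 60 g, at the start on the collar with its nose in the mouth. Origin: centre of the nose's underside, z up. Nose 38 mm wide, 10 long, end chamfered; then a disc 72 mm wide, 4 thick; then a round knob 24 mm wide, 28 tall (14 to 42 mm above the origin). Parked, the disc lies on the deck and the origin is 10 mm below point park.
- tube: Loose closed tube, about 55 g, cap down in one of the rack's wells, the only one with lugs. Origin: centre of the cap's underside, z up. Grey cap 40 mm wide, 30 tall, lower edge chamfered; above it the round white tube, 32 mm wide up to 90 mm, domed to 100. Two lugs along its own +x and -x, tips 54 mm apart, 8 mm wide, 11 to 17 mm above the origin; half a turn makes no difference.
- rack: Fixed white rack 232 mm (its x) by 74 mm (its y), 25 mm high, origin under its centre. Three wells in a row along its x, 75 mm apart, 43 mm wide and 9 mm deep: tubes stand with their origin 16 mm above the bench.
- tube_plain: Another tube in the rack of the same size and materials, its cap smooth without lugs. Leave it.
- tube_slim: A slimmer tube in the rack, 22 mm wide and 112 mm tall, with the same 40 mm cap without lugs. Leave it.
- spray_bottle: Loose green spray bottle 76 mm wide, 200 mm tall, at the left. Leave it.
- jar: Loose clear jar with a red lid, 84 mm wide, 95 mm tall, at the left. Leave it.
- tip_box: Loose grey box of pipette tips, 85 by 120 mm, 64 mm tall, beyond the machine and the rack. Leave it.
- petri_stack: Loose stack of three dishes, 90 mm wide, 44 mm tall, at the right. Leave it.
- pen: Loose marker pen 125 mm long lying on the bench between the machine and the rack. Leave it.
Mind the look-alikes: they are no part of the job. Leave any purple look-alike of the tube alone.

How it is judged:
By the outcome, as a careful person would: the job done as asked, in the order asked, and still so for the second after the job is handed in, while the arm keeps its last pose, push and grip.
It also fails if it takes over 61 s, if anything falls off the work surface, if the arm or the gripper's body presses on something with over 40 N, if the wrist force passes 120 N, or if a joint passes its speed limit or range.

## Working session

There is one attempt and no reset: what is moved stays moved. The work goes in short steps, Python scripts to look and compute and a tool call to move; the robot and the scene stay as the last step left them, time stands still between calls to the robot, and variables do not carry over. Pictures are saved under pics/ and viewed, about 8 in all and at most 12, crops included, and the job is handed in when it is done.

Besides the shell and the picture viewer there is one more tool, called after "Call:" as a command line: name --argument value ..., lists and objects as JSON in quotes. drive_tool: Moves the arm, as the interface text tells. Its arguments: {"type":"object","properties":{"targets":{"type":"array","items":{"type":"object","properties":{"rx":{"type":"number"},"ry":{"type":"number"},"rz":{"type":"number"},"x":{"type":"number"},"y":{"type":"number"},"z":{"type":"number"},"jaw":{"type":"number"}}}}},"required":["targets"]}

```bash
mkdir -p pics; ls; python3 - <<'E'
from bench import *
import cv2,numpy as np
s=get_state();print({k:np.round(v,3) for k,v in s.items()})
for n in("top","scene"):
    cv2.imwrite(f"pics/{n}0.png",camera(n));m=camera_model(n);print(n,{k:np.round(v,3) for k,v in m.items()})
print(get_state()["t"])
E
```

```text
pics
{'t': np.float64(0.0), 'joints': array([ 1.18 ,  0.207,  1.543,  0.   ,  1.394, -0.15 ]), 'joint_velocities': array([ 0.002, -0.   , -0.001, -0.   , -0.001,  0.   ]), 'joint_efforts': array([-0.0000e+00, -3.7088e+01, -2.8142e+01,  7.0000e-02,  3.6000e-02,
       -0.0000e+00]), 'eef_pos': array([0.137, 0.558, 0.168]), 'ee_rot': array([-3.139, -0.   ,  2.901]), 'ft_force': array([ 0.72 , -0.437,  0.005]), 'wrist_torque': array([ 0.016, -0.004,  0.012]), 'gripper_width': np.float64(1.002)}
top {'fx': np.float64(372.097), 'fy': np.float64(372.097), 'cx': np.float64(324.292), 'cy': np.float64(194.163), 'T': array([[-1.700e-02, -9.790e-01,  2.050e-01,  3.680e-01],
       [-1.000e+00,  1.600e-02, -5.000e-03, -5.000e-03],
       [ 1.000e-03, -2.050e-01, -9.790e-01,  1.244e+00],
       [ 0.000e+00,  0.000e+00,  0.000e+00,  1.000e+00]])}
scene {'fx': np.float64(392.295), 'fy': np.float64(392.295), 'cx': np.float64(323.251), 'cy': np.float64(199.303), 'T': array([[ 0.52 ,  0.707, -0.479,  1.127],
       [ 0.854, -0.426,  0.299, -0.345],
       [ 0.007, -0.565, -0.825,  1.023],
       [ 0.   ,  0.   ,  0.   ,  1.   ]])}
0.1
```

View pics/top0.png

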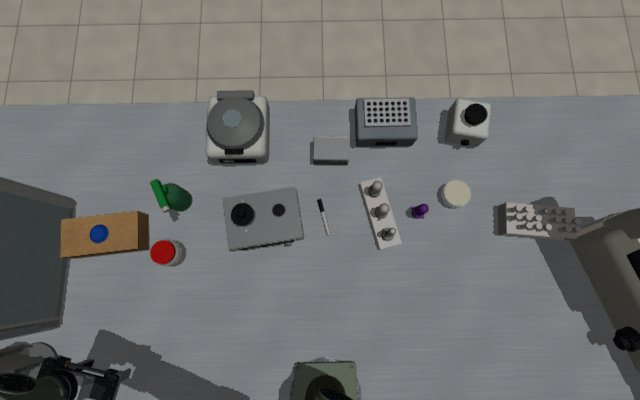

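View pics/scene0.png

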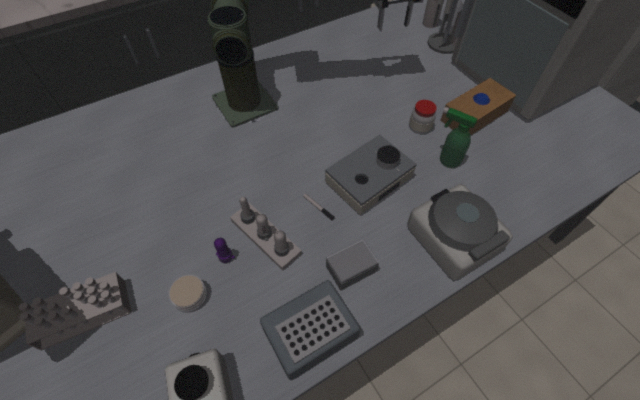

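```bash
cat > h.py <<'E'
import numpy as np,cv2
from bench import *
from scipy.spatial.transform import Rotation as R
def ray(m,uv,z):
    d=m["T"][:3,:3]@np.array([(uv[0]-m["cx"])/m["fx"],(uv[1]-m["cy"])/m["fy"],1]);o=m["T"][:3,3]
    return o+d*(z-o[2])/d[2]
def proj(m,p):
    q=np.linalg.inv(m["T"])@np.r_[p,1];return np.array([q[0]/q[2]*m["fx"]+m["cx"],q[1]/q[2]*m["fy"]+m["cy"]])
def tool():
    s=get_state();return np.array(s["eef_pos"]),R.from_euler("xyz",s["ee_rot"]).as_matrix()
def rel(p,yaw,jaxis=True):
    "shift (mm) and turn for a tool-down pose at p with tool-y (mod pi) at world angle yaw"
    o,M=tool();best=None
    for k in(0,np.pi):
        y=yaw+k;Y=np.array([np.cos(y),np.sin(y),0]);Z=np.array([0,0,-1.]);T=np.c_[np.cross(Y,Z),Y,Z]
        rv=R.from_matrix(M.T@T).as_rotvec()
        if best is None or np.linalg.norm(rv)<np.linalg.norm(best):best=rv
    return np.round(M.T@(np.array(p)-o)*1000,1),np.round(best,3)
E
python3 - <<'E'
from h import *
m=camera_model("top")
for n,uv,z in[("cover",(242,214),.131),("park",(279,210),.07),("t1",(375,187),.1),("t2",(382,210),.1),("t3",(388,233),.1),("machc",(263,218),.07),("purple",(420,211),.03),("petri",(455,194),.04),("bottle",(178,197),.1),("jar",(163,252),.095)]: print(n,ray(m,uv,z).round(3))
s=get_state();o,M=tool();w=camera_model("wrist");print(w["fx"],w["cx"],w["cy"]);
T=np.eye(4);T[:3,:3]=M;T[:3,3]=o;print((np.linalg.inv(T)@w["T"]).round(3));print(M.round(2))
print(rel((.50,.20,.42),0),rel((.50,-.17,.42),0))
E
```

```text
cover [0.544 0.24  0.131]
park [0.565 0.136 0.07 ]
t1 [ 0.628 -0.17   0.1  ]
t2 [ 0.554 -0.189  0.1  ]
t3 [ 0.482 -0.204  0.1  ]
machc [0.54  0.186 0.07 ]
purple [ 0.56  -0.325  0.03 ]
petri [ 0.614 -0.443  0.04 ]
bottle [0.606 0.449 0.1  ]
jar [0.437 0.486 0.095]
344.60462050650904 321.0649972076805 199.59389278874085
[[-0.    -0.963 -0.269  0.078]
 [ 1.    -0.     0.    -0.   ]
 [-0.    -0.269  0.963 -0.216]
 [ 0.     0.     0.     1.   ]]
[[-0.97  0.24 -0.  ]
 [ 0.24  0.97 -0.  ]
 [ 0.   -0.   -1.  ]]
(array([-437.9, -261.3, -251.2]), array([-2.00e-03,  1.00e-03,  1.33e+00])) (array([-526.1, -620.6, -250.5]), array([-2.00e-03,  1.00e-03,  1.33e+00]))
```

```bash
python3 - <<'E'
from h import *
print(rel((.51,.19,.29),1.33))
E
```

```text
(array([-450.1, -268.3, -121.2]), array([-0.002, -0.   ,  0.   ]))
```

Call:
drive_tool --targets '[{"x":-450,"y":-268,"z":-120,"jaw":0.6},{"x":-450,"y":-268,"z":-120,"jaw":0.6},{"x":-450,"y":-268,"z":-120,"jaw":0.6},{"x":-450,"y":-268,"z":-120,"jaw":0.6},{"x":-450,"y":-268,"z":-120,"jaw":0.6},{"x":-450,"y":-268,"z":-120,"jaw":0.6},{"x":-450,"y":-268,"z":-120,"jaw":0.6},{"x":-450,"y":-268,"z":-120,"jaw":0.6},{"x":-450,"y":-268,"z":-120,"jaw":0.6},{"x":-450,"y":-268,"z":-120,"jaw":0.6},{"x":-450,"y":-268,"z":-120,"jaw":0.6},{"x":-450,"y":-268,"z":-120,"jaw":0.6},{"x":-450,"y":-268,"z":-120,"jaw":0.6},{"x":-450,"y":-268,"z":-120,"jaw":0.6},{"x":-450,"y":-268,"z":-120,"jaw":0.6}]'

```text
invalid input at $.targets[0]: expected keys rx, ry, rz, x, y, z, jaw
```

```bash
python3 - <<'E'
from h import *
s=get_state();print(s["t"],s["eef_pos"],s["ee_rot"],s["joints"].__class__,np.round(s["joints"],2),s["gripper_width"])
m=camera_model("wrist");im=camera("wrist");cv2.imwrite("pics/w1.png",im);np.save("w1.npy",m["T"]);
E
```

```text
0.1 [0.1368172  0.55767116 0.16841012] [-3.13957235e+00 -3.33140669e-04  2.90080213e+00] <class 'numpy.ndarray'> [ 1.18  0.21  1.54  0.    1.39 -0.15] 0.9982648891314131
```

View pics/w1.png

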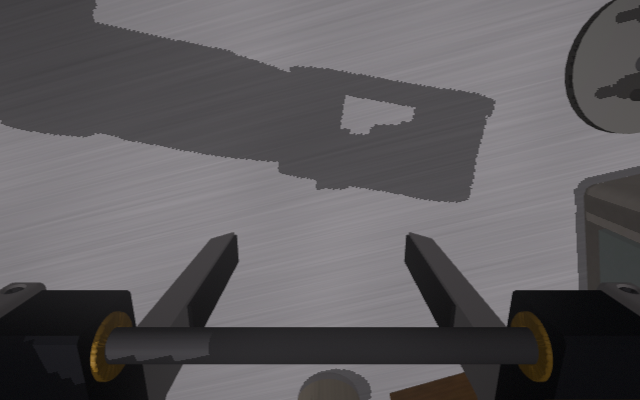

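```bash
python3 - <<'E'
from h import *
print(rel((.61,.17,.28),1.33))
E
```

```text
(array([-551.9, -263.9, -111.1]), array([-0.002, -0.   , -0.   ]))
```

Call:
drive_tool --targets '[{"rx":0,"ry":0,"rz":0,"x":-550,"y":-264,"z":-110,"jaw":1},{"rx":0,"ry":0,"rz":0,"x":-550,"y":-264,"z":-110,"jaw":1},{"rx":0,"ry":0,"rz":0,"x":-550,"y":-264,"z":-110,"jaw":1},{"rx":0,"ry":0,"rz":0,"x":-550,"y":-264,"z":-110,"jaw":1},{"rx":0,"ry":0,"rz":0,"x":-550,"y":-264,"z":-110,"jaw":1},{"rx":0,"ry":0,"rz":0,"x":-550,"y":-264,"z":-110,"jaw":1},{"rx":0,"ry":0,"rz":0,"x":-550,"y":-264,"z":-110,"jaw":1},{"rx":0,"ry":0,"rz":0,"x":-550,"y":-264,"z":-110,"jaw":1},{"rx":0,"ry":0,"rz":0,"x":-550,"y":-264,"z":-110,"jaw":1},{"rx":0,"ry":0,"rz":0,"x":-550,"y":-264,"z":-110,"jaw":1},{"rx":0,"ry":0,"rz":0,"x":-550,"y":-264,"z":-110,"jaw":1},{"rx":0,"ry":0,"rz":0,"x":-550,"y":-264,"z":-110,"jaw":1},{"rx":0,"ry":0,"rz":0,"x":-550,"y":-264,"z":-110,"jaw":1},{"rx":0,"ry":0,"rz":0,"x":-550,"y":-264,"z":-110,"jaw":1},{"rx":0,"ry":0,"rz":0,"x":-550,"y":-264,"z":-110,"jaw":1},{"rx":0,"ry":0,"rz":0,"x":-550,"y":-264,"z":-110,"jaw":1},{"rx":0,"ry":0,"rz":0,"x":-550,"y":-264,"z":-110,"jaw":1}]'

```text
t: 1.85
eef_pos: [0.6069, 0.1717, 0.2787]
ee_rot: [-3.14, -0.001, 2.903]
ft_force: [-0.3, 0.1, -0.3]
gripper_width: 0.999
```

```bash
python3 - <<'E'
from h import *
s=get_state();print(s["t"],s["eef_pos"],s["ee_rot"],np.round(s["joints"],2),s["gripper_width"])
m=camera_model("wrist");im=camera("wrist");cv2.imwrite("pics/w2.png",im);np.save("w2.npy",m["T"]);
E
```

```text
1.85 [0.60688743 0.17172353 0.27874804] [-3.13984453e+00 -9.55178304e-04  2.90282130e+00] [ 0.14  0.27  1.24 -0.    1.63 -1.19] 0.998868828958853
```

View pics/w2.png

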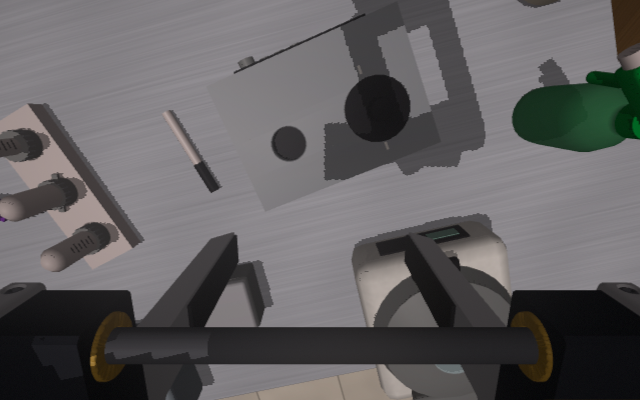

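```bash
python3 - <<'E'
from h import *
m=camera_model("wrist");im=cv2.imread("pics/w2.png");g=cv2.cvtColor(im,6)
print([int(g[r,c]) for r,c in[(144,289),(150,295),(108,355),(108,377),(130,377),(120,250),(160,345),(85,371),(100,404)]])
for n,box,th,z in[("park",(262,118,316,172),60,.07),("cover",(330,60,425,155),38,.103)]:
    x0,y0,x1,y1=box;k=(g[y0:y1,x0:x1]<th).astype(np.uint8)
    cs,_=cv2.findContours(k,cv2.RETR_EXTERNAL,cv2.CHAIN_APPROX_NONE);c=max(cs,key=cv2.contourArea)
    h=cv2.convexHull(c);e=cv2.fitEllipse(c);ctr=np.array(e[0])+[x0,y0]
    pts=np.array([ray(m,p[0]+[x0,y0],z)[:2] for p in c]); 
    A=np.c_[2*pts,np.ones(len(pts))];s=np.linalg.lstsq(A,(pts**2).sum(1),rcond=None)[0];r=np.sqrt(s[2]+s[0]**2+s[1]**2)
    print(n,ctr.round(1),np.round(e[1],1),"circle ctr",s[:2].round(4),"r",r.round(4), "ell ray",ray(m,ctr,z).round(4),cv2.contourArea(c))
big=cv2.resize(im[40:240,180:450],None,fx=2.9,fy=2.9,interpolation=cv2.INTER_CUBIC);cv2.imwrite("pics/w2a.png",cv2.convertScaleAbs(big,alpha=1.6))
# tube lug crop
cv2.imwrite("pics/w2b.png",cv2.convertScaleAbs(cv2.resize(im[100:280,0:150],None,fx=3,fy=3,interpolation=cv2.INTER_CUBIC),alpha=1.3))
# joined view
a=cv2.imread("pics/w2a.png")
b=cv2.imread("pics/w2b.png");a=cv2.resize(a,(400,296));b=cv2.resize(b,(400,480));o=np.zeros((480,800,3),np.uint8);o[:296,:400]=a;o[:,400:]=b;cv2.imwrite("pics/w2c.png",o)
E
```

```text
[52, 50, 34, 22, 23, 131, 65, 25, 28]
park [288.2 143.1] [31.8 33.1] circle ctr [0.5669 0.1395] r 0.0198 ell ray [0.5667 0.1396 0.07  ] 826.0
cover [377.4 108. ] [62.7 66.5] circle ctr [0.5509 0.2485] r 0.0348 ell ray [0.5501 0.2487 0.103 ] 3269.0
```

View pics/w2c.png

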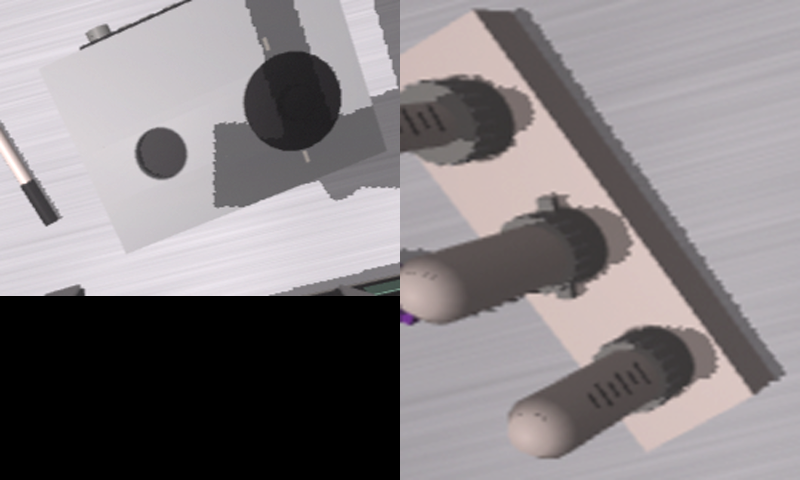

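```bash
python3 - <<'E'
from h import *
m=camera_model("wrist");im=cv2.imread("pics/w2.png");g=cv2.cvtColor(im,6)
k=(g[118:172,262:316]<92).astype(np.uint8)
c=max(cv2.findContours(k,cv2.RETR_EXTERNAL,cv2.CHAIN_APPROX_NONE)[0],key=cv2.contourArea)
e=cv2.fitEllipse(c);P=ray(m,np.array(e[0])+[262,118],.07);print(e[1],P.round(4))
f=lambda u,v:ray(m,(u,v),.07)[:2]
for n,a,b in[("ticks x",(358.9,70.4),(387.3,144.7)),("back y",(439.3,141.3),(264.4,210.2)),("side x",(207.5,87),(264.4,210.2))]:
    A,B=f(*a),f(*b);d=B-A;print(n,A.round(4),B.round(4),np.linalg.norm(d).round(4),np.arctan2(d[1],d[0]).round(3))
E=[.5505,.2486]
print("mach yaw from park-cover",np.arctan2(P[0]-E[0],E[1]-P[1]))
print("grasp", rel((*E,.107),1.33),rel((*E,.16),1.33))
E
```

```text
(33.6949577331543, 34.58977508544922) [0.5668 0.1397 0.07  ]
ticks x [0.5053 0.241 ] [0.5972 0.257 ] 0.0933 0.172
back y [0.6082 0.3194] [0.6424 0.0873] 0.2347 -1.425
side x [0.4812 0.0647] [0.6424 0.0873] 0.1628 0.139
mach yaw from park-cover 0.1485624960462512
grasp (array([ 73. ,  61.7, 171.8]), array([-0.002, -0.001,  0.002])) (array([ 73.1,  61.6, 118.8]), array([-0.002, -0.001,  0.002]))
```

Call:
drive_tool --targets '[{"rx":0,"ry":0,"rz":0,"x":73,"y":62,"z":100,"jaw":0.5},{"rx":0,"ry":0,"rz":0,"x":73,"y":62,"z":115,"jaw":0.5},{"rx":0,"ry":0,"rz":0,"x":73,"y":62,"z":115,"jaw":0.5},{"rx":0,"ry":0,"rz":0,"x":73,"y":62,"z":115,"jaw":0.5},{"rx":0,"ry":0,"rz":0,"x":73,"y":62,"z":140,"jaw":0.5},{"rx":0,"ry":0,"rz":0,"x":73,"y":62,"z":160,"jaw":0.5},{"rx":0,"ry":0,"rz":0,"x":73,"y":62,"z":171,"jaw":0.5},{"rx":0,"ry":0,"rz":0,"x":73,"y":62,"z":171,"jaw":0.5},{"rx":0,"ry":0,"rz":0,"x":73,"y":62,"z":171,"jaw":0.1},{"rx":0,"ry":0,"rz":0,"x":73,"y":62,"z":171,"jaw":0.1},{"rx":0,"ry":0,"rz":0,"x":73,"y":62,"z":171,"jaw":0.1},{"rx":0,"ry":0,"rz":0,"x":73,"y":62,"z":171,"jaw":0.1},{"rx":0,"ry":0,"rz":0,"x":73,"y":62,"z":171,"jaw":0.1}]'

```text
t: 3.2
eef_pos: [0.5509, 0.249, 0.1083]
ee_rot: [-3.14, 0.0, 2.903]
ft_force: [0.4, -0.4, 1.0]
gripper_width: 0.118
```

```bash
python3 - <<'E'
from h import *
s=get_state();print(s["eef_pos"],s["ee_rot"],s["gripper_width"]*94,s["ft_force"])
o,M=tool()
print((M.T@np.array([.0162,-.1088,0])*1000).round(1))
E
```

```text
[0.55094121 0.24896288 0.10833715] [-3.14029670e+00  8.62506239e-05  2.90275241e+00] 11.132593242407966 [ 0.44079193 -0.4316054   0.96291611]
[-4.150e+01 -1.019e+02  1.000e-01]
```

```bash
python3 - <<'E'
from h import *
s=get_state();im=camera("wrist");cv2.imwrite("pics/w3.png",im);print(get_state()["gripper_width"],proj(camera_model("wrist"),[.5505,.2486,.131]))
E
```

```text
0.10601401594149688 [320.77623406 238.52496923]
```

View pics/w3.png

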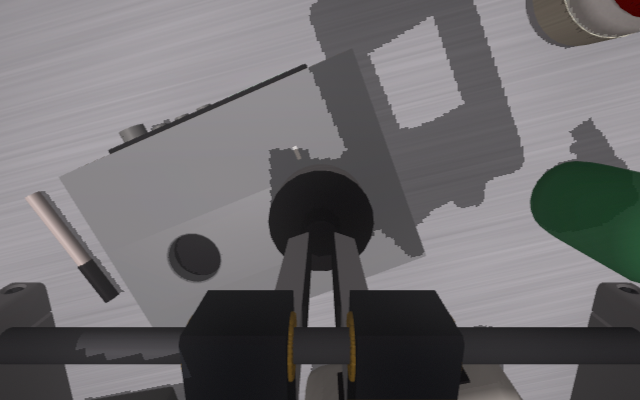

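```bash
python3 - <<'E'
from h import *
m=camera_model("wrist");print(ray(m,(321,218),.103),proj(m,[.5505,.2486,.103]),[proj(m,[.5505,.2486+d,.131])[0].round() for d in(-.012,.012)])
im=cv2.imread("pics/w3.png");c=cv2.resize(im[155:295,255:390],None,fx=4.2,fy=4.2,interpolation=cv2.INTER_CUBIC)
c=(255*(c/255.)**.45).astype(np.uint8);cv2.imwrite("pics/w3a.png",c)
E
```

```text
[0.54709083 0.24953452 0.103     ] [320.85188315 222.94448561] [np.float64(301.0), np.float64(340.0)]
```

View pics/w3a.png

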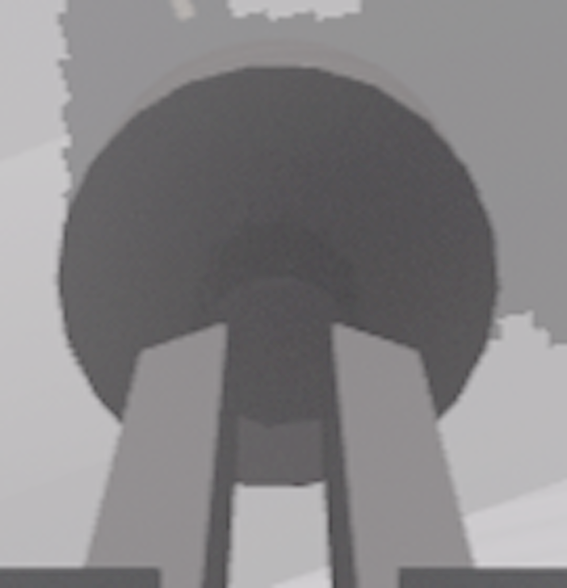

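Call:
drive_tool --targets '[{"rx":0,"ry":0,"rz":0,"x":0,"y":0,"z":0,"jaw":0},{"rx":0,"ry":0,"rz":0,"x":0,"y":0,"z":0,"jaw":0},{"rx":0,"ry":0,"rz":0,"x":0,"y":0,"z":0,"jaw":0}]'

```text
t: 3.55
eef_pos: [0.5508, 0.2489, 0.1081]
ee_rot: [-3.14, -0.0, 2.903]
ft_force: [-0.1, -0.1, 0.4]
gripper_width: 0.005
```

```bash
python3 - <<'E'
from h import *
im=camera("wrist");c=cv2.resize(im[155:295,255:390],None,fx=4.2,fy=4.2,interpolation=cv2.INTER_CUBIC)
c=(255*(c/255.)**.45).astype(np.uint8);cv2.imwrite("pics/w4a.png",c)
s=get_state();print({k:np.round(v,3) for k,v in s.items()})
E
```

```text
{'t': np.float64(3.6), 'joints': array([ 2.820e-01,  3.230e-01,  1.527e+00, -1.000e-03,  1.292e+00,
       -1.050e+00]), 'joint_velocities': array([-0.   , -0.002,  0.001, -0.   ,  0.001,  0.001]), 'joint_efforts': array([-1.0000e-03, -4.0693e+01, -2.6899e+01,  1.8000e-02,  7.6000e-02,
       -0.0000e+00]), 'eef_pos': array([0.551, 0.249, 0.108]), 'ee_rot': array([-3.14 , -0.   ,  2.903]), 'ft_force': array([ 0.393, -0.139,  0.276]), 'wrist_torque': array([ 0.005, -0.006, -0.034]), 'gripper_width': np.float64(0.003)}
```

View pics/w4a.png

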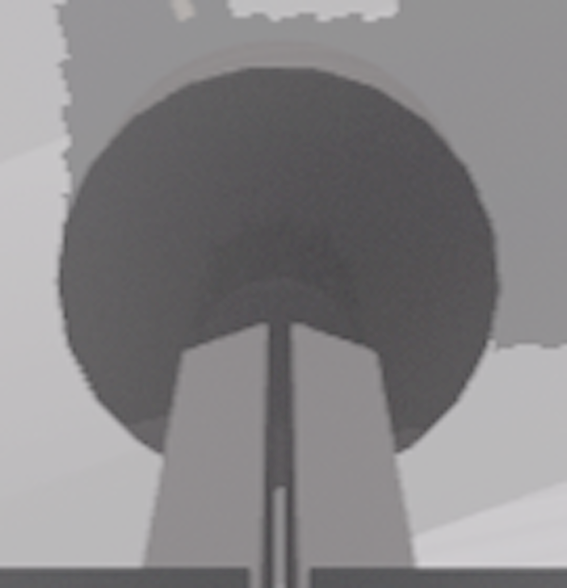

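Call:
drive_tool --targets '[{"rx":0,"ry":0,"rz":0,"x":0,"y":0,"z":0,"jaw":0.5},{"rx":0,"ry":0,"rz":0,"x":0,"y":0,"z":0,"jaw":0.5},{"rx":0,"ry":0,"rz":0,"x":0,"y":0,"z":0,"jaw":0.5},{"rx":0,"ry":0,"rz":0,"x":0,"y":0,"z":0,"jaw":0.5},{"rx":0,"ry":0,"rz":0,"x":0,"y":0,"z":10,"jaw":0.5},{"rx":0,"ry":0,"rz":0,"x":0,"y":0,"z":20,"jaw":0.5},{"rx":0,"ry":0,"rz":0,"x":0,"y":0,"z":25,"jaw":0.5},{"rx":0,"ry":0,"rz":0,"x":0,"y":0,"z":28,"jaw":0.5},{"rx":0,"ry":0,"rz":0,"x":0,"y":0,"z":30,"jaw":0.5},{"rx":0,"ry":0,"rz":0,"x":0,"y":0,"z":30,"jaw":0.5}]'

```text
t: 4.6
eef_pos: [0.5506, 0.2488, 0.0777]
ee_rot: [-3.14, -0.001, 2.903]
ft_force: [0.0, 0.6, 0.1]
gripper_width: 0.501
```

Call:
drive_tool --targets '[{"rx":0,"ry":0,"rz":0,"x":0,"y":0,"z":2,"jaw":0.1},{"rx":0,"ry":0,"rz":0,"x":0,"y":0,"z":2,"jaw":0.1},{"rx":0,"ry":0,"rz":0,"x":0,"y":0,"z":2,"jaw":0.1},{"rx":0,"ry":0,"rz":0,"x":0,"y":0,"z":2,"jaw":0.1},{"rx":0,"ry":0,"rz":0,"x":0,"y":0,"z":2,"jaw":0.1},{"rx":0,"ry":0,"rz":0,"x":0,"y":0,"z":2,"jaw":0.1}]'

```text
t: 5.2
eef_pos: [0.5507, 0.2489, 0.0759]
ee_rot: [-3.14, -0.0, 2.903]
ft_force: [-0.7, -0.3, -0.4]
gripper_width: 0.247
```

Call:
drive_tool --targets '[{"rx":0,"ry":0,"rz":0,"x":0,"y":0,"z":-15,"jaw":0.1},{"rx":0,"ry":0,"rz":0,"x":0,"y":0,"z":-35,"jaw":0.1},{"rx":0,"ry":0,"rz":0,"x":0,"y":0,"z":-35,"jaw":0.1},{"rx":0,"ry":0,"rz":0,"x":-14,"y":-34,"z":-35,"jaw":0.1},{"rx":0,"ry":0,"rz":0,"x":-28,"y":-68,"z":-35,"jaw":0.1},{"rx":0,"ry":0,"rz":0,"x":-41.5,"y":-102.2,"z":-35,"jaw":0.1},{"rx":0,"ry":0,"rz":0,"x":-41.5,"y":-102.2,"z":-35,"jaw":0.1},{"rx":0,"ry":0,"rz":0,"x":-41.5,"y":-102.2,"z":-10,"jaw":0.1},{"rx":0,"ry":0,"rz":0,"x":-41.5,"y":-102.2,"z":10,"jaw":0.1},{"rx":0,"ry":0,"rz":0,"x":-41.5,"y":-102.2,"z":10,"jaw":0.1},{"rx":0,"ry":0,"rz":0,"x":-41.5,"y":-102.2,"z":10,"jaw":0.1}]'

```text
t: 6.3
eef_pos: [0.5664, 0.1403, 0.0659]
ee_rot: [-3.14, -0.001, 2.903]
ft_force: [0.3, 0.1, -0.0]
gripper_width: 0.247
```

```bash
python3 - <<'E'
from h import *
im=camera("wrist");cv2.imwrite("pics/w5.png",im);m=camera_model("wrist")
o,M=tool();print(o,get_state()["gripper_width"],(M.T@(np.array([.5668,.1397,o[2]])-o)*1000).round(1),proj(m,[.5668,.1397,.079+.014-.00]))
c=cv2.resize(im[100:320,180:480],None,fx=2.6,fy=2.6,interpolation=cv2.INTER_CUBIC);cv2.imwrite("pics/w5a.png",(255*(c/255.)**.5).astype(np.uint8))
E
```

```text
[0.56737998 0.1403343  0.06683952] 0.2510702988318815 [ 0.4 -0.8  0. ] [320.18377412 240.2984803 ]
```

View pics/w5a.png

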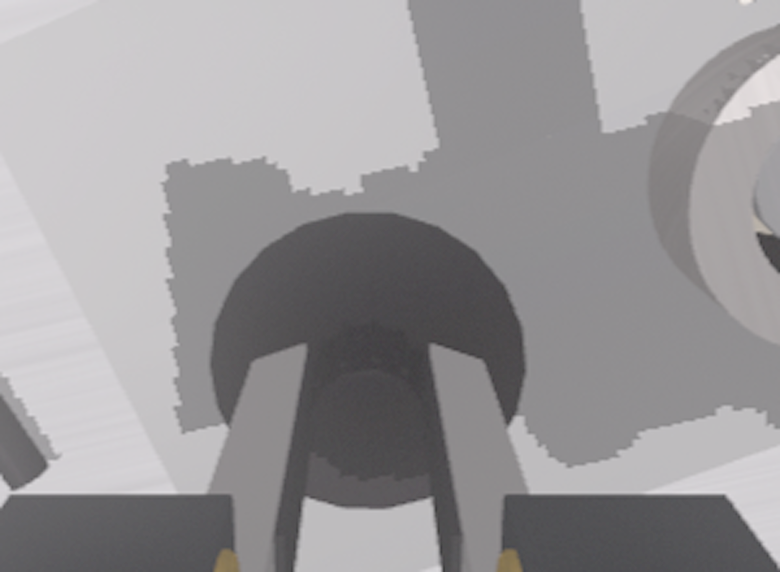

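Call:
drive_tool --targets '[{"rx":0,"ry":0,"rz":0,"x":0,"y":-0.7,"z":6,"jaw":0.1},{"rx":0,"ry":0,"rz":0,"x":0,"y":-0.7,"z":12,"jaw":0.1},{"rx":0,"ry":0,"rz":0,"x":0,"y":-0.7,"z":16,"jaw":0.1},{"rx":0,"ry":0,"rz":0,"x":0,"y":-0.7,"z":19,"jaw":0.1},{"rx":0,"ry":0,"rz":0,"x":0,"y":-0.7,"z":19.5,"jaw":0.1}]'

```text
t: 6.85
eef_pos: [0.5671, 0.1396, 0.047]
ee_rot: [-3.14, 0.0, 2.903]
ft_force: [-0.6, 0.3, -0.4]
gripper_width: 0.248
```

Call:
drive_tool --targets '[{"rx":0,"ry":0,"rz":0,"x":0,"y":0,"z":1,"jaw":0.1},{"rx":0,"ry":0,"rz":0,"x":0,"y":0,"z":1.5,"jaw":0.1},{"rx":0,"ry":0,"rz":0,"x":0,"y":0,"z":1.5,"jaw":0.1}]'

```text
t: 7.15
eef_pos: [0.5671, 0.1396, 0.0469]
ee_rot: [-3.14, 0.0, 2.903]
ft_force: [-3.3, -0.4, 6.6]
gripper_width: 0.244
```

```bash
python3 - <<'E'
from h import *
print(rel((.63,-.171,.22),1.80))
E
```

```text
(array([-134.5, -287.2, -172.7]), array([-0.001, -0.   , -0.468]))
```

Call:
drive_tool --targets '[{"rx":0,"ry":0,"rz":0,"x":0,"y":0,"z":0,"jaw":0.45},{"rx":0,"ry":0,"rz":0,"x":0,"y":0,"z":0,"jaw":0.45},{"rx":0,"ry":0,"rz":0,"x":0,"y":0,"z":0,"jaw":0.45},{"rx":0,"ry":0,"rz":0,"x":0,"y":0,"z":-15,"jaw":0.45},{"rx":0,"ry":0,"rz":0,"x":0,"y":0,"z":-50,"jaw":0.45},{"rx":0,"ry":0,"rz":0,"x":0,"y":0,"z":-100,"jaw":0.45},{"rx":0,"ry":0,"rz":-0.468,"x":-134,"y":-287,"z":-172,"jaw":0.7},{"rx":0,"ry":0,"rz":-0.468,"x":-134,"y":-287,"z":-172,"jaw":0.7},{"rx":0,"ry":0,"rz":-0.468,"x":-134,"y":-287,"z":-172,"jaw":0.7},{"rx":0,"ry":0,"rz":-0.468,"x":-134,"y":-287,"z":-172,"jaw":0.7},{"rx":0,"ry":0,"rz":-0.468,"x":-134,"y":-287,"z":-172,"jaw":0.7},{"rx":0,"ry":0,"rz":-0.468,"x":-134,"y":-287,"z":-172,"jaw":0.7},{"rx":0,"ry":0,"rz":-0.468,"x":-134,"y":-287,"z":-172,"jaw":0.7},{"rx":0,"ry":0,"rz":-0.468,"x":-134,"y":-287,"z":-172,"jaw":0.7},{"rx":0,"ry":0,"rz":-0.468,"x":-134,"y":-287,"z":-172,"jaw":0.7},{"rx":0,"ry":0,"rz":-0.468,"x":-134,"y":-287,"z":-172,"jaw":0.7}]'

```text
t: 8.75
eef_pos: [0.6293, -0.1693, 0.2192]
ee_rot: [-3.141, -0.001, -2.911]
ft_force: [-0.2, 0.5, -0.3]
gripper_width: 0.701
```

```bash
python3 - <<'E'
from h import *
s=get_state();im=camera("wrist");cv2.imwrite("pics/w6.png",im);print(s["eef_pos"],s["ee_rot"],np.round(s["joints"],2))
m=camera_model("wrist");print(proj(m,[.554,-.189,.116]),proj(m,[.554,-.189,.03]))
c=cv2.resize(im[0:230,170:470],None,fx=2.6,fy=2.6,interpolation=cv2.INTER_CUBIC);cv2.imwrite("pics/w6a.png",(255*(c/255.)**.6).astype(np.uint8))
cv2.imwrite("pics/top6.png",camera("top"))
E
```

```text
[ 0.62925131 -0.16933884  0.21922807] [-3.14133839e+00 -9.61043197e-04 -2.91078545e+00] [-0.4   0.34  1.27 -0.    1.53 -2.2 ]
[318.80667392 104.19078639] [319.27983227 104.1060466 ]
```

View pics/w6a.png

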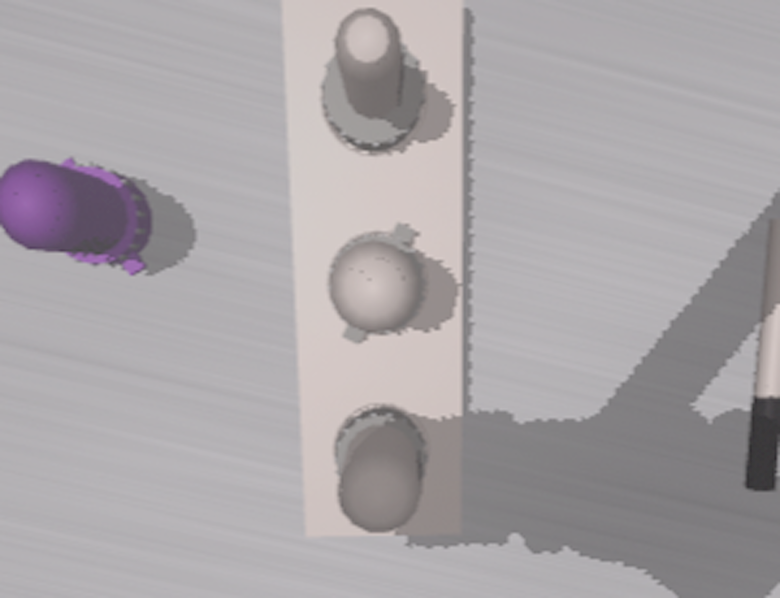

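```bash
python3 - <<'E'
from h import *
m=camera_model("wrist")
f=lambda x,y,z:ray(m,(x/2.6+170,y/2.6),z)
a,b=f(404,236,.033),f(355,334,.033);d=a-b
print("lugs",a.round(4),b.round(4),((a+b)/2).round(4),np.linalg.norm(d).round(4),"ang",np.arctan2(d[1],d[0]).round(3))
print("tube top",f(375,284,.100).round(4))
r1,r2=f(462,100,.025),f(462,500,.025);print("rack ang",np.arctan2(*(r1-r2)[1::-1]).round(3))
print("rack width",np.linalg.norm(f(287,100,.025)-f(463,100,.025)))
c=(a+b)/2
print(rel((*c[:2],.19),1.80),rel((*c[:2],.034),1.80))
E
```

```text
lugs [ 0.5386 -0.1856  0.033 ] [ 0.5836 -0.197   0.033 ] [ 0.5611 -0.1913  0.033 ] 0.0464 ang 2.893
tube top [ 0.5595 -0.1922  0.1   ]
rack ang -2.889
rack width 0.0739578687698913
(array([71.5, -6.1, 29.2]), array([-0.   , -0.001,  0.003])) (array([ 71.3,  -6. , 185.2]), array([-0.   , -0.001,  0.003]))
```

Call:
drive_tool --targets '[{"rx":0,"ry":0,"rz":0,"x":71,"y":-6,"z":30,"jaw":0.7},{"rx":0,"ry":0,"rz":0,"x":71,"y":-6,"z":50,"jaw":0.7},{"rx":0,"ry":0,"rz":0,"x":71,"y":-6,"z":80,"jaw":0.7},{"rx":0,"ry":0,"rz":0,"x":71,"y":-6,"z":80,"jaw":0.7},{"rx":0,"ry":0,"rz":0,"x":71,"y":-6,"z":110,"jaw":0.7},{"rx":0,"ry":0,"rz":0,"x":71,"y":-6,"z":140,"jaw":0.7},{"rx":0,"ry":0,"rz":0,"x":71,"y":-6,"z":165,"jaw":0.7},{"rx":0,"ry":0,"rz":0,"x":71,"y":-6,"z":180,"jaw":0.7},{"rx":0,"ry":0,"rz":0,"x":71,"y":-6,"z":185,"jaw":0.7},{"rx":0,"ry":0,"rz":0,"x":71,"y":-6,"z":185,"jaw":0.7}]'

```text
t: 9.85
eef_pos: [0.562, -0.191, 0.0346]
ee_rot: [-3.141, -0.001, -2.909]
ft_force: [-0.3, -1.0, 0.0]
gripper_width: 0.699
```

Call:
drive_tool --targets '[{"rx":0,"ry":0,"rz":0,"x":0,"y":0,"z":0,"jaw":0.2},{"rx":0,"ry":0,"rz":0,"x":0,"y":0,"z":0,"jaw":0.2},{"rx":0,"ry":0,"rz":0,"x":0,"y":0,"z":0,"jaw":0.2},{"rx":0,"ry":0,"rz":0,"x":0,"y":0,"z":0,"jaw":0.2},{"rx":0,"ry":0,"rz":0,"x":0,"y":0,"z":0,"jaw":0.2},{"rx":0,"ry":0,"rz":0,"x":0,"y":0,"z":0,"jaw":0.2},{"rx":0,"ry":0,"rz":0,"x":0,"y":0,"z":0,"jaw":0.2}]'

```text
t: 10.55
eef_pos: [0.5623, -0.1911, 0.035]
ee_rot: [-3.141, -0.0, -2.909]
ft_force: [-0.2, 0.2, 2.9]
gripper_width: 0.334
```

```bash
python3 - <<'E'
from h import *
s=get_state();o,M=tool();print(o,s["gripper_width"]*94,s["ft_force"],s["joints"].round(2))
# tube at TCP xy; target: rotate +0.396 about world z, place at socket
y=np.arctan2(M[1,1],M[0,1]);print("tool y ang",y)
E
python3 - <<'E'
import sys;sys.path.insert(0,".")
from h import *
o,M=tool();y=np.arctan2(M[1,1],M[0,1])
dz=.034
for z in(.16,.11):print(rel((.5506,.2485,o[2]+z),y+.396))
E
```

```text
[ 0.56228533 -0.19110059  0.03504454] 31.398423957017087 [-0.16591174  0.15067266  2.87638364] [-0.47  0.39  1.61 -0.    1.15 -2.28]
tool y ang 1.8031874577501947
(array([ -89.8,  430.3, -160.5]), array([-0.001, -0.001, -0.396]))
(array([ -89.8,  430.4, -110.5]), array([-0.001, -0.001, -0.396]))
```

Call:
drive_tool --targets '[{"rx":0,"ry":0,"rz":0,"x":0,"y":0,"z":-20,"jaw":0.2},{"rx":0,"ry":0,"rz":0,"x":0,"y":0,"z":-60,"jaw":0.2},{"rx":0,"ry":0,"rz":0,"x":0,"y":0,"z":-100,"jaw":0.2},{"rx":0,"ry":0,"rz":0,"x":0,"y":0,"z":-130,"jaw":0.2},{"rx":0,"ry":0,"rz":0,"x":0,"y":0,"z":-130,"jaw":0.2},{"rx":0,"ry":0,"rz":-0.05,"x":-10,"y":40,"z":-130,"jaw":0.2},{"rx":0,"ry":0,"rz":-0.1,"x":-20,"y":85,"z":-130,"jaw":0.2},{"rx":0,"ry":0,"rz":-0.15,"x":-30,"y":130,"z":-130,"jaw":0.2},{"rx":0,"ry":0,"rz":-0.2,"x":-40,"y":175,"z":-130,"jaw":0.2},{"rx":0,"ry":0,"rz":-0.25,"x":-50,"y":220,"z":-130,"jaw":0.2},{"rx":0,"ry":0,"rz":-0.3,"x":-60,"y":265,"z":-130,"jaw":0.2},{"rx":0,"ry":0,"rz":-0.35,"x":-70,"y":310,"z":-130,"jaw":0.2},{"rx":0,"ry":0,"rz":-0.396,"x":-80,"y":355,"z":-130,"jaw":0.2},{"rx":0,"ry":0,"rz":-0.396,"x":-87,"y":400,"z":-130,"jaw":0.2},{"rx":0,"ry":0,"rz":-0.396,"x":-90,"y":430,"z":-130,"jaw":0.2},{"rx":0,"ry":0,"rz":-0.396,"x":-90,"y":430,"z":-130,"jaw":0.2},{"rx":0,"ry":0,"rz":-0.396,"x":-90,"y":430,"z":-130,"jaw":0.2},{"rx":0,"ry":0,"rz":-0.396,"x":-90,"y":430,"z":-120,"jaw":0.2},{"rx":0,"ry":0,"rz":-0.396,"x":-90,"y":430,"z":-108,"jaw":0.2},{"rx":0,"ry":0,"rz":-0.396,"x":-90,"y":430,"z":-108,"jaw":0.2}]'

```text
t: 12.55
eef_pos: [0.5489, 0.2462, 0.1392]
ee_rot: [3.141, -0.006, -2.515]
ft_force: [-0.9, 0.1, -0.6]
gripper_width: 0.334
```

```bash
python3 - <<'E'
from h import *
s=get_state();im=camera("wrist");cv2.imwrite("pics/w7.png",im);o,M=tool();print(o,s["gripper_width"]*94,s["ft_force"],"y",np.arctan2(M[1,1],M[0,1]),(M.T@(np.array([.5506,.2485,o[2]])-o)*1000).round(1))
m=camera_model("wrist");
for a in(.147,.147+np.pi):print(proj(m,[.5506+.025*np.cos(a),.2485+.025*np.sin(a),.099]).round(),proj(m,[.5506+.027*np.cos(a),.2485+.027*np.sin(a),o[2]-.019+.014]).round())
c=cv2.resize(im[80:330,180:480],None,fx=2.4,fy=2.4,interpolation=cv2.INTER_CUBIC);cv2.imwrite("pics/w7a.png",(255*(c/255.)**.6).astype(np.uint8))
E
```

```text
[0.5496064  0.24659917 0.14039283] 31.424490499389336 [-0.90772265  0.08748153 -0.63618911] y 2.197363913975075 [-1.9  1.  -0. ]
[308. 237.] [305. 259.]
[338. 183.] [342. 192.]
```

View pics/w7a.png

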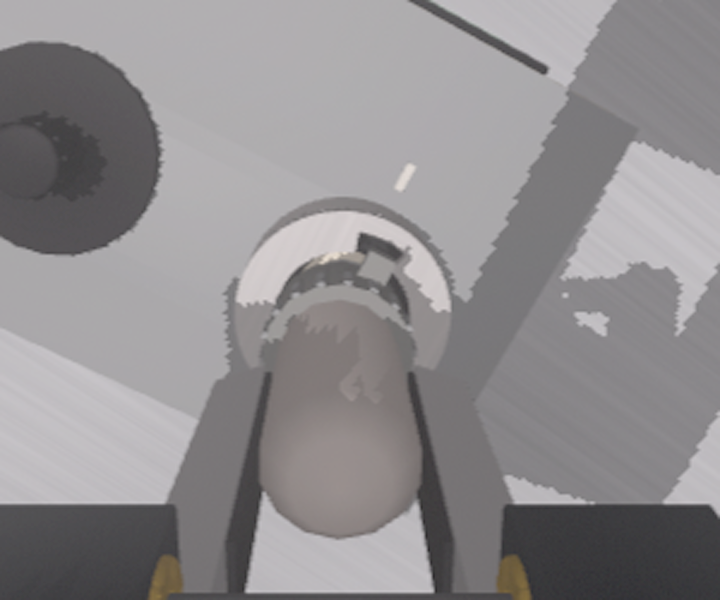

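Call:
drive_tool --targets '[{"rx":0,"ry":0,"rz":0,"x":-2.2,"y":1.2,"z":5,"jaw":0.2},{"rx":0,"ry":0,"rz":0,"x":-2.2,"y":1.2,"z":12,"jaw":0.2},{"rx":0,"ry":0,"rz":0,"x":-2.2,"y":1.2,"z":18,"jaw":0.2},{"rx":0,"ry":0,"rz":0,"x":-2.2,"y":1.2,"z":24,"jaw":0.2},{"rx":0,"ry":0,"rz":0,"x":-2.2,"y":1.2,"z":28,"jaw":0.2},{"rx":0,"ry":0,"rz":0,"x":-2.2,"y":1.2,"z":31,"jaw":0.2},{"rx":0,"ry":0,"rz":0,"x":-2.2,"y":1.2,"z":31,"jaw":0.2}]'

```text
t: 13.3
eef_pos: [0.5506, 0.249, 0.109]
ee_rot: [3.141, -0.004, -2.515]
ft_force: [1.2, -0.2, -0.9]
gripper_width: 0.335
```

```bash
python3 - <<'E'
from h import *
o,M=tool();print(o,(M.T@(np.array([.5506,.2485,o[2]])-o)*1000).round(1),get_state()["wrist_torque"])
E
```

```text
[0.55055152 0.24898862 0.10900646] [ 0.2 -0.4  0. ] [ 0.15010823 -0.09650476 -0.01286062]
```

Call:
drive_tool --targets '[{"rx":0,"ry":0,"rz":0,"x":0,"y":0,"z":4,"jaw":0.2},{"rx":0,"ry":0,"rz":0,"x":0,"y":0,"z":8,"jaw":0.2},{"rx":0,"ry":0,"rz":0,"x":0,"y":0,"z":11,"jaw":0.2},{"rx":0,"ry":0,"rz":0,"x":0,"y":0,"z":14,"jaw":0.2},{"rx":0,"ry":0,"rz":0,"x":0,"y":0,"z":16,"jaw":0.2},{"rx":0,"ry":0,"rz":0,"x":0,"y":0,"z":16,"jaw":0.2}]'

```text
t: 13.9
eef_pos: [0.551, 0.2491, 0.0943]
ee_rot: [3.141, -0.003, -2.515]
ft_force: [-1.4, 0.0, 8.1]
gripper_width: 0.338
```

Call:
drive_tool --targets '[{"rx":0,"ry":0,"rz":0,"x":0,"y":0,"z":2,"jaw":0.2},{"rx":0,"ry":0,"rz":0,"x":0,"y":0,"z":2.5,"jaw":0.2},{"rx":0,"ry":0,"rz":0.1,"x":0,"y":0,"z":2.5,"jaw":0.2},{"rx":0,"ry":0,"rz":0.2,"x":0,"y":0,"z":2.5,"jaw":0.2},{"rx":0,"ry":0,"rz":0.3,"x":0,"y":0,"z":2.5,"jaw":0.2},{"rx":0,"ry":0,"rz":0.4,"x":0,"y":0,"z":2.5,"jaw":0.2},{"rx":0,"ry":0,"rz":0.5,"x":0,"y":0,"z":2.5,"jaw":0.2},{"rx":0,"ry":0,"rz":0.6,"x":0,"y":0,"z":2.5,"jaw":0.2},{"rx":0,"ry":0,"rz":0.7,"x":0,"y":0,"z":2.5,"jaw":0.2},{"rx":0,"ry":0,"rz":0.7,"x":0,"y":0,"z":2.5,"jaw":0.2}]'

```text
t: 14.9
eef_pos: [0.5522, 0.2493, 0.0937]
ee_rot: [-3.14, -0.0, 3.067]
ft_force: [-1.4, -1.0, 7.0]
gripper_width: 0.335
```

```bash
python3 - <<'E'
from h import *
s=get_state();o,M=tool();print(o,s["ft_force"],s["wrist_torque"],s["ee_rot"],s["joints"].round(2),(M.T@(np.array([.5506,.2485,o[2]])-o)*1000).round(1))
E
```

```text
[0.55218592 0.24928785 0.0937007 ] [-1.43693892 -1.00394745  7.01421528] [-0.08659405  0.2200163   0.09327164] [-3.14037565e+00 -5.65027787e-05  3.06687091e+00] [ 0.28  0.34  1.54 -0.    1.27 -1.21] [ 1.5 -0.9  0. ]
```

Call:
drive_tool --targets '[{"rx":0,"ry":0,"rz":0.1,"x":0.5,"y":-0.3,"z":1.5,"jaw":0.2},{"rx":0,"ry":0,"rz":0.2,"x":0.5,"y":-0.3,"z":1.5,"jaw":0.2},{"rx":0,"ry":0,"rz":0.3,"x":0.5,"y":-0.3,"z":1.5,"jaw":0.2},{"rx":0,"ry":0,"rz":0.4,"x":0.5,"y":-0.3,"z":1.5,"jaw":0.2},{"rx":0,"ry":0,"rz":0.5,"x":0.5,"y":-0.3,"z":1.5,"jaw":0.2},{"rx":0,"ry":0,"rz":0.6,"x":0.5,"y":-0.3,"z":1.5,"jaw":0.2},{"rx":0,"ry":0,"rz":0.7,"x":0.5,"y":-0.3,"z":1.5,"jaw":0.2},{"rx":0,"ry":0,"rz":0.7,"x":0.5,"y":-0.3,"z":1.5,"jaw":0.2}]'

```text
t: 15.7
eef_pos: [0.5525, 0.2485, 0.0939]
ee_rot: [-3.141, 0.003, 2.366]
ft_force: [-1.3, -1.9, 7.0]
gripper_width: 0.335
```

```bash
python3 - <<'E'
from h import *
s=get_state();print(s["eef_pos"],s["ft_force"],s["wrist_torque"],s["ee_rot"],s["joints"].round(2))
E
```

```text
[0.55245995 0.24847155 0.0938762 ] [-1.30827627 -1.93153965  7.00253951] [-0.43513534  0.36961392  0.10695675] [-3.14111149e+00  2.70383781e-03  2.36570549e+00] [ 0.28  0.34  1.54 -0.    1.26 -0.51]
```

Call:
drive_tool --targets '[{"rx":0,"ry":0,"rz":0.05,"x":0,"y":0,"z":1,"jaw":0.2},{"rx":0,"ry":0,"rz":0.1,"x":0,"y":0,"z":1,"jaw":0.2},{"rx":0,"ry":0,"rz":0.15,"x":0,"y":0,"z":1,"jaw":0.2},{"rx":0,"ry":0,"rz":0.15,"x":0,"y":0,"z":1,"jaw":0.2}]'

```text
t: 16.1
eef_pos: [0.5526, 0.2477, 0.0941]
ee_rot: [-3.141, 0.004, 2.217]
ft_force: [-2.1, -2.3, 7.1]
gripper_width: 0.337
```

```bash
python3 - <<'E'
from h import *
s=get_state();print(s["eef_pos"],s["ft_force"],s["wrist_torque"],s["ee_rot"],s["joints"].round(3))
E
```

```text
[0.55261831 0.24771491 0.09410245] [-2.05589988 -2.25744163  7.1030409 ] [-0.51267283  0.49088747  0.46181956] [-3.14087379  0.00448863  2.21669864] [ 0.281  0.339  1.538 -0.005  1.265 -0.363]
```

```bash
python3 - <<'E'
from h import *
im=camera("wrist");m=camera_model("wrist")
for i in range(16):camera("wrist")
s=get_state();print(s["t"],s["eef_pos"],s["ft_force"],s["wrist_torque"],s["ee_rot"],s["gripper_width"])
a,b=camera("top"),camera("scene")
f=lambda c:(255*(c/255.)**.6).astype(np.uint8)
o=np.zeros((600,800,3),np.uint8);o[:300,:]=0
o[:360,:480]=cv2.resize(f(im[60:330,150:510]),(480,360));o[:200,480:800]=cv2.resize(f(a[150:270,190:430]),(320,160)).repeat(1,0)[:200] if 0 else cv2.resize(f(a[150:270,190:382]),(320,200))
o[360:600,:480]=cv2.resize(f(b[110:290,180:540]),(480,240))
cv2.imwrite("pics/w8.png",o)
E
```

```text
16.95 [0.55260877 0.24772184 0.09409347] [-1.9783841  -0.90351249  7.05308317] [-0.52734419  0.42888105  0.51671799] [-3.14088634  0.00437061  2.21737418] 0.33350458248963594
```

View pics/w8.png

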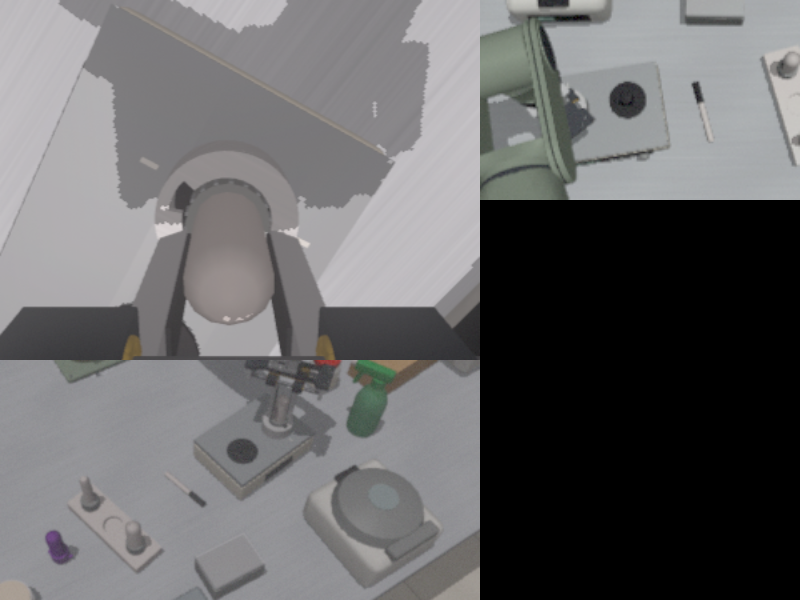

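```bash
python3 -c "
from bench import *
job_done();print(get_state()['t'])"
```

```text
the job is handed in; nothing more can be done
the job is handed in; nothing more can be done
```

I lifted the dust cover off the socket by its knob and set it into the parking recess. I then took the lugged middle tube from the rack, pressed it down in the socket and turned it about 1.55 rad clockwise to the stop. I handed in at about 17 s, still gripping the tube and holding it turned.

**Last checks:**
- **Twist:** the wrist moment rose from 0.11 to 0.46 N m at the end of the turn and read 0.52 N m after 0.85 s of holding. The pose stayed put and the spring pushed up with about 7 N. I have no direct reading of the drive ring, so "at the stop" rests on this rise in moment and on the turn angle.
- **Tube:** the last picture shows the visible slot empty, with the lug turned under the ledge.
- **Cover:** it met the deck at the expected height, with a 6.6 N contact, and looks flat and upright in the recess.
- **Rest of the bench:** the other tubes, pen, tip box and bottle look undisturbed in that picture. The jar was mostly hidden by the arm, and only the edge of the petri stack was in view.

**What disagreed:**
- The real fingertips end about 35 mm short of the stated TCP. My first grasp of the knob therefore closed on air above it, with no contact. I lowered by the difference and gripped it.
- The TCP ended about 2 mm off the socket axis sideways, with only 1–3 N of side force.

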